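Drive a broken sharpening rod out of its leaning holder

ROBOT

A 7-joint arm with a two-finger parallel gripper is mounted at the origin on the work surface. World frame = base frame: x ahead of the robot, y to its left, z up, the work surface at z = 0. Lengths are in m, angles in rad, forces in N, time in s.
With the tool pointing down it reaches from about 0.425 to 0.95 m from the base axis. Payload 4.7 kg.
Tool frame: the origin (TCP) lies at the very end of the fingers, on their centre line; the grasp point (between the pads) lies 19 mm behind it; z points along the fingers, y is the line along which they close (so a half turn about z gives the same grasp; the last joint's range is limited). The gripper opens to 85 mm and grips with 20 to 120 N. Pads are 22 mm wide; open, the fingers measure 114 mm over their backs; the gripper's body (76 mm by 85 mm) begins 54 mm behind the grasp point. The pads swing forward as they close: fully open they stand 13 mm farther back than shut.
Start: joints at [1.191, 0.469, -0.049, 1.532, 0.024, 1.141, -0.082], TCP at [0.232, -0.634, 0.231] pointing down, gripper open.
Joint ranges: [-2.59, 2.59], [-0.33, 1.99], [-1.39, 1.29], [0.1, 2.45], [-1.04, 4.18], [0.21, 1.99], [-2.66, 2.66]. Speed limits (rad/s): [2.57, 2.57, 3.14, 3.14, 3.14, 3.14, 3.14].

INTERFACE

Orientations are given as a unit quaternion [x, y, z, w].
In Python, from rig import bot gives the robot as it stands.
- The arm moves only by the tool arm_command, never from a script. Its argument "commands" is a list of rows, each an object with "slide": the shift along the tool's x, y, z in mm, a list of three; "twist": the turn, a rotation vector about the tool's x, y, z in degrees, a list of three. In form: [{"slide": [dx, dy, dz], "twist": [rx, ry, rz]}, ...]. A call has exactly 5 rows; each row is the pose to reach, as a shift and turn from the pose commanded when the call began, along the tool's axes at that moment; what a row does not reach only later rows make up. A row lasts 1/8 s, in which the tool goes at most 62.5 mm and 10.7 degrees, less where a joint would pass 70% of its speed; a pose out of reach is approached as far as the arm can. A call with a gripper value outside its range is refused whole. "gripper" is the gripper command: -1 is fully open, 1 is shut, values between are in proportion, set as the call begins (left out, the last holds). The fingers move at their own pace and stop on an object; "squeeze" is the grip in N (left out, the last holds). Time passes only in rows, so rows that repeat a pose let the fingers close, or fill a call up. It gives the time, the measured TCP pose, the force, the opening and the grip force at its end, in the units of the state.
- bot.read_state(): the state, without advancing time (a new reading comes with each control period).
- bot.capture(name): name is "scene" or "top"; returns a dict with "img" (400x640x3 uint8, blue, green, red), "camera_matrix" (3x3 intrinsics, pixels), "k1" (the pictures are not rectified: a ray, as slopes to the right and down, at radius r is drawn at 1 + k1 r^2 times it, then the intrinsics apply), "R" (3x3) and "t" (3): a world point X has camera coordinates R X + t. Camera axes: x right, y down, z forward; pixel columns grow to the right and rows downward; lengths in m; the calibration is good to about 2 mm. A picture is of the moment at which its call begins. There is no depth.
- bot.job_done(): hands the job in; it is judged then, once.
The state is a dict: "clock": time; "q": joint angles; "qd": joint speeds; "tau": joint torques, N m; "ee_pos": TCP position; "eef_rot": TCP orientation; "ft_force": force on the tool from outside, world axes, zero at the start; "ft_torque": the same for the moment, N m; "opening": opening from 0.0 (shut) to 1.0 (fully open); "grip_force": force on a finger pad.
Only numpy, scipy, OpenCV 4.12 (cv2) and the standard library are available. Lean on these libraries where they do the work, as an engineer would, in place of code of your own. Each camera call takes 0.05 s, during which the arm holds its last target. There are 200 camera calls.

TASK

A broken brick-red rod stub is stuck in one of the two leaning holes of the sharpening-rod holder. Slide the blue catch tray along the bench to where the stub will come out, then take the punch from its stand and push the stub right through from above, so that it drops into the tray without ever lying on the bench; feel for the hole gently, never ram the punch against the holder. Put the punch back in its stand, fully home, and leave the tray flat on the bench with the stub in it, the sound white rod in its hole, and everything else where it was.

Things in the scene. Friction and masses are not known exactly. Their poses are not given: they have to be found in the camera images.
- holder: Rod holder fixed to the bench: beech slab 70 x 220 x 60 mm thick, tilted 30 deg, on a steel pedestal. Origin: on the bench below the midpoint between the two exit mouths; x away from the robot at yaw 0, y along the row of holes, z up. Slab: x -60 to 31, z 70 to 158 mm. Pedestal and foot: x -124 to -34 mm; from x = -34 on the space under the slab is open at both sides and the far side.
- hole0 (a point): Centre of the upper mouth of the hole at holder y = -50 mm; holder frame (-30, -50, 140) mm; oriented like the holder. Both holes are round, 18 mm bore, 60 mm long, right through, square to the slab: they lean 30 deg from vertical, and going down through one leads along (0.5, 0, -0.866) in the holder's frame, away from the robot. The upper mouths face up and towards the robot.
- hole1 (a point): Centre of the upper mouth of the hole at holder y = +50 mm; holder frame (-30, 50, 140) mm; oriented like the holder. Same bore and lean as hole0.
- exit0 (a point): Centre of the lower (exit) mouth of hole0; holder frame (0, -50, 88) mm; oriented like the holder.
- exit1 (a point): Centre of the lower (exit) mouth of hole1; holder frame (0, 50, 88) mm; oriented like the holder.
- stub_center (a point): Centre of the broken brick-red rod stub, a round pin 16 mm across, 70 mm long, 50 g, stuck in either of the two holes (the one with no rod standing out). Its top is sunk 15 mm below the upper mouth, its foot sticks out 25 mm below the exit mouth. z axis up the pin.
- stub: The same stub; origin at the centre of its foot, z up the pin. A sprung shoe in the hole's wall, 36 mm below the upper mouth, grips it: pushing takes about 6 to 14 N. Once its top is past the shoe (punch tip some 40 mm deep or a little more) it slides out by itself, down and away from the robot, and comes to lie about 10 to 115 mm beyond the exit mouth (holder x).
- rod_center (a point): Centre of the sound white ceramic rod, 16 mm across, 160 mm long, held the same way in the other hole; it stands 75 mm out of the upper mouth. To be left in place.
- tray: The loose blue catch tray, about 0.35 kg, 160 x 110 mm (x, y) and 35 mm high outside, walls 5 mm; origin at the centre of its underside, x towards the end with the tab. It slides on the bench; its walls pass below the stub's foot.
- tray_floor (a point): Centre of the tray's inner floor, 8 mm above its underside; oriented like the tray.
- tray_tab (a point): Grip point on the tray's upright tab (12 mm thick in tray x, 50 mm wide in y, top 80 mm above the bench), at tray x = +80 mm, 60 mm above the tray's underside; oriented like the tray.
- punch_grip (a point): Centre of the punch's square brass handle (24 x 24 mm, flats facing x and y, 76 mm long); z up the punch. Below the handle: a round dark collar 32 mm across, 6 mm thick, then a round steel shank 14 mm across, 68 mm long. The tip is 112 mm below this point. About 0.3 kg.
- punch: The same punch; origin at the centre of its tip, tapered to 10 mm across over the last 4 mm; z up. It stands upright in its stand, the collar resting on the stand's top, the handle's centre then 114 mm above the bench. Its shank goes into the holder's holes until the collar meets the slab.
- stand_mouth (a point): Centre of the mouth of the fixed punch stand, a wooden block 75 x 75 x 70 mm tall with one upright round hole, 19 mm bore, nearly 70 mm deep; this point is on its top face, 70 mm above the bench. With the punch fully home the handle's centre is 44 mm above it.
- knife_a_mid (a point): kitchen knife with black handle on the bench; this point is at its middle. To be left alone.
- knife_b_mid (a point): kitchen knife with light wooden handle on the bench; this point is at its middle. To be left alone.
- steel_mid (a point): honing steel with black handle on the bench; this point is at its middle. To be left alone.
- whetstone_mid (a point): whetstone on a wooden base on the bench; this point is at its middle. To be left alone.
- oil_mid (a point): amber oil bottle, 105 mm tall on the bench; this point is at its middle. To be left alone.
- paste_mid (a point): green jar, 50 mm tall on the bench; this point is at its middle. To be left alone.
- strop_mid (a point): flat strop paddle on the bench; this point is at its middle. To be left alone.
Mind the look-alikes: they are no part of the job. Leave any green look-alike of the punch alone.

How it is judged:
On the way, in this order (a step that is already met when the one before it is completed fails the run):
1. the punch pushes on the stub while the stub is still in its hole (contact force between punch and stub above 2 N and height (world z) of stub_center above 0.06 m), for 0.05 s.
2. the stub lies in the catch tray (x of stub_center in the frame of tray_floor between -0.078 and 0.078 m and y of stub_center in the frame of tray_floor between -0.053 and 0.053 m and z of stub_center in the frame of tray_floor below 0.027 m), for 0.2 s.
At the end, for the whole second after the job is handed in: The stub lies inside the tray, which is flat on the bench (0.05 rad, 5 mm); the punch stands upright (0.1 rad) in its stand, within 12 mm sideways, 8 mm below to 6 mm above its seated height; the sound rod is within 10 mm of its start; all at rest (all of step 2 and height (world z) of tray_floor below 0.013 m and angle between tray_floor's own z axis and vertical below 0.05 rad and horizontal distance between punch_grip and stand_mouth below 0.012 m and z of punch_grip in the frame of stand_mouth between 0.036 and 0.05 m and angle between punch_grip's own z axis and vertical below 0.1 rad and linear speed of each of stub, tray, punch below 0.02 m/s and distance of rod_center from where it was at the start of the episode below 0.01 m); the robot touches nothing.
It fails at once if the punch is rammed against the holder (contact force between punch and holder above 40 N).
It fails at once if the stub lies on the bench instead of being caught (height (world z) of stub_center below 0.012 m).
It fails at once if the sound rod is shifted by more than 10 mm (distance of rod_center from where it was at the start of the episode above 0.01 m).
It fails at once if a bystander is moved by more than 25 mm (distance of any of knife_a_mid, knife_b_mid, steel_mid, whetstone_mid, oil_mid, paste_mid, strop_mid from where it was at the start of the episode above 0.025 m).
It also fails if it takes over 61 s, if anything falls off the work surface, if the arm or the gripper's body presses on something with over 40 N, if the wrist force passes 120 N, or if a joint passes its speed limit or range.

## Working session

There is one attempt and no reset: what is moved stays moved. The work goes in short steps, Python scripts to look and compute and a tool call to move; the robot and the scene stay as the last step left them, time stands still between calls to the robot, and variables do not carry over. Pictures are saved under pics/ and viewed, at most 10 in all, crops included, and the job is handed in when it is done.

Besides the shell and the picture viewer there is one more tool, called after ">>>" by a JSON object that holds its "method" and its "body", one argument or row to a line. arm_command: Moves the arm, as the interface text tells. Its arguments: {"type":"object","properties":{"commands":{"type":"array"},"gripper":{"type":"number"},"squeeze":{"type":"number"}},"required":["commands"]}

```bash
mkdir -p pics; ls; python3 - <<'E'
from rig import bot
import cv2
for n in("scene","top"):
    c=bot.capture(n); cv2.imwrite(f"pics/{n}0.png",c["img"]); print(c["camera_matrix"],c["k1"],c["R"],c["t"])
print(bot.read_state())
E
```

```text
pics
[[402.82691973   0.         315.53441957]
 [  0.         402.82691973 201.02745626]
 [  0.           0.           1.        ]] 0.0015075416878364944 [[-0.16838735  0.98560724 -0.01496898]
 [ 0.66600753  0.10256343 -0.73886042]
 [-0.72669091 -0.1343842  -0.67369222]] [ 0.12289026 -0.27832249  1.58548285]
[[464.1092276    0.         316.23584648]
 [  0.         464.1092276  204.12065312]
 [  0.           0.           1.        ]] 0.01196825729838939 [[-0.0216943  -0.99976299  0.00182306]
 [-0.98056488  0.020922   -0.19507635]
 [ 0.19499197 -0.00601967 -0.98078637]] [-0.00165434  0.53160647  1.27310254]
{'clock': 0.1, 'q': array([ 1.19111218,  0.46937095, -0.04858134,  1.53352638,  0.02409397,
        1.14100954, -0.08229676]), 'qd': array([-1.88654804e-03, -1.53330086e-03,  3.11463134e-04, -3.72238225e-03,
       -3.79339767e-05,  4.18391607e-04,  7.11859975e-04]), 'tau': array([ 1.67557006e-03, -5.11511528e+01, -4.71477199e-02, -2.38390750e+01,
        1.07116567e-02,  4.33560926e-03,  2.67648500e-05]), 'ee_pos': array([ 0.23178778, -0.63341881,  0.23037983]), 'eef_rot': array([ 9.84656389e-01,  1.74502288e-01, -1.80081975e-04, -8.45529232e-04]), 'ft_force': array([ 0.48736494, -0.10611198,  0.01835119]), 'ft_torque': array([-0.01187858, -0.04584079,  0.01972664]), 'grip_force': 0.0, 'opening': 1.0015409890760405}
```

View pics/scene0.png

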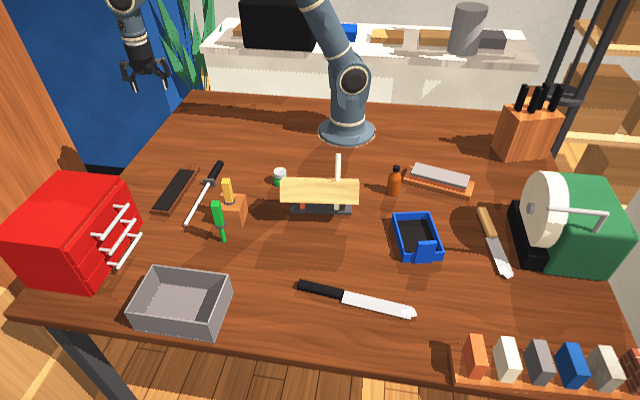

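View pics/top0.png

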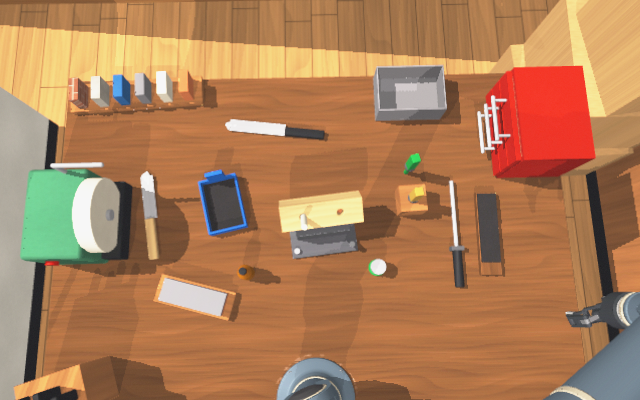

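The scene view shows the holder at (320,190), with the rod standing at (338,165), the tray at (417,237), the punch in its stand at (229,195), and the green look-alike at (217,215). In the top view the stub hole is at (340,211), the rod at (303,220), the tray at (223,203) with its tab at (215,176), and the stand at (412,198).

```bash
python3 - <<'E'
import cv2
a=cv2.imread("pics/top0.png"); cv2.imwrite("pics/topc.png",cv2.resize(a[150:265,190:450],None,fx=3,fy=3,interpolation=cv2.INTER_CUBIC))
a=cv2.imread("pics/scene0.png"); cv2.imwrite("pics/scc.png",cv2.resize(a[145:270,195:455],None,fx=3,fy=3,interpolation=cv2.INTER_CUBIC))
E
```

```text
(no output)
```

View pics/topc.png

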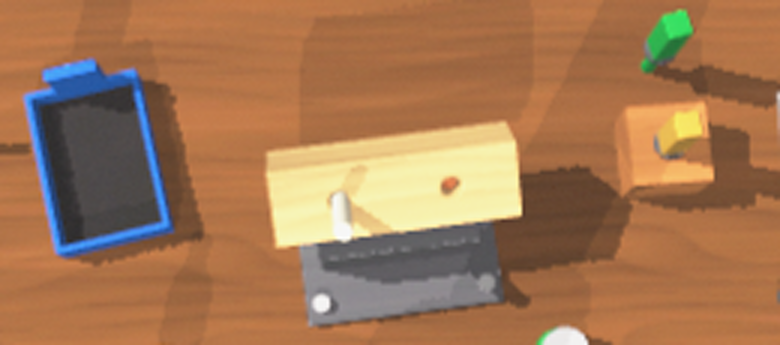

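View pics/scc.png

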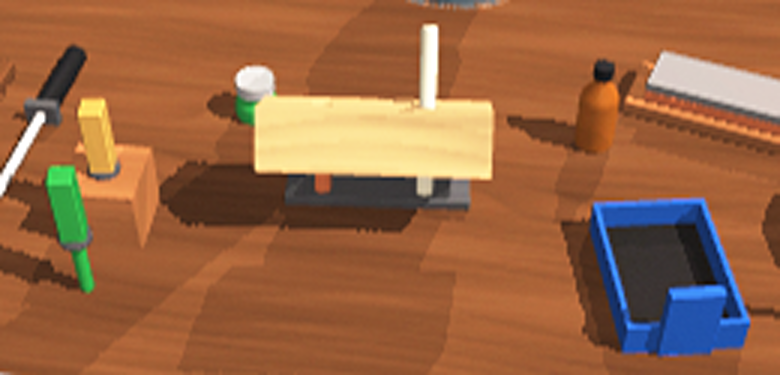

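The top crop shows the slab corners at (266,152), (507,122), (521,216) and (276,247), hole0 at (450,185), the tray rim at (25,97), (135,70), (172,230) and (60,257), and the punch handle around (684,125). The scene crop shows the slab at (258,95) to (492,180), the red stub foot at (323,182), the tray rim at (592,203) to (748,322), and the punch from (92,102) to (104,172).

```bash
cat > h.py <<'E'
import numpy as np, cv2
from rig import bot
from scipy.optimize import least_squares
from scipy.spatial.transform import Rotation as Ro
def proj(c,X):
    p=c["R"]@np.asarray(X)+c["t"]; s=p[:2]/p[2]; s=s*(1+c["k1"]*(s@s)); K=c["camera_matrix"]
    return K[:2,:2]@s+K[:2,2]
def ray(c,uv,z):
    f=lambda xy: proj(c,[xy[0],xy[1],z])-uv
    return least_squares(f,[.5,0]).x
def fit(obs,x0):  # obs: (cam, local pt mm, uv) ; pose x,y,yaw
    def f(p):
        r=[]
        for c,l,uv in obs:
            l=np.array(l)/1000; C,S=np.cos(p[2]),np.sin(p[2])
            r+=list(proj(c,[p[0]+C*l[0]-S*l[1],p[1]+S*l[0]+C*l[1],l[2]])-uv)
        return r
    s=least_squares(f,x0,loss="soft_l1"); return s.x,np.round(np.reshape(s.fun,(-1,2)),1).tolist()
E
python3 - <<'E'
from h import *
T=bot.capture("top");S=bot.capture("scene")
t=lambda u,v:np.array([u/3+190-.33,v/3+150-.33]); s=lambda u,v:np.array([u/3+195-.33,v/3+145-.33])
H=[(T,(30.3,110,105.5),t(266,152)),(T,(30.3,-110,105.5),t(507,122)),(T,(-60.6,-110,122.5),t(521,216)),(T,(-60.6,110,122.5),t(276,247)),(T,(-30,-50,140),t(450,185)),
 (S,(-60.6,-110,122.5),s(258,95)),(S,(-60.6,110,122.5),s(493,101)),(S,(30.3,110,105.5),s(492,180)),(S,(30.3,-110,105.5),s(254,172))]
print("holder",*fit(H,[.55,0,0]))
R=[(T,(80,55,35),t(25,97)),(T,(80,-55,35),t(135,70)),(T,(-80,-55,35),t(172,230)),(T,(-80,55,35),t(60,257)),
 (S,(-80,-55,35),s(592,203)),(S,(-80,55,35),s(705,200)),(S,(80,55,35),s(748,322)),(S,(80,-55,35),s(622,328))]
print("tray",*fit(R,[.6,.25,0]))
P=[(T,(0,0,152),t(684,125)),(T,(0,0,74),t(668,150)),(S,(0,0,152),s(92,102)),(S,(0,0,74),s(104,172))]
print("punch",*fit(P,[.55,-.25,0]))
for u,v in [(617,112),(707,100),(713,182),(630,188)]: print(ray(T,t(u,v),.07))
for z in (.07,.03): print("grn",ray(T,t(690,15),.15),ray(T,t(648,68),z))
print("jar",ray(T,(378,266),.05))
for n,c,k in(("p",T,(400,165,450,215)),("q",S,(205,160,265,250))):
    a=c["img"][k[1]:k[3],k[0]:k[2]]; cv2.imwrite(f"pics/{n}1.png",cv2.resize(a,None,fx=6,fy=6,interpolation=cv2.INTER_CUBIC))
a=cv2.imread("pics/p1.png");b=cv2.imread("pics/q1.png"); a=cv2.copyMakeBorder(a,0,b.shape[0]-a.shape[0],0,0,0)
cv2.imwrite("pics/pq.png",np.hstack([a,b])); print(a.shape)
E
```

```text
holder [ 0.51602553 -0.02287879  0.10599661] [[0.4, -0.3], [-0.5, -0.2], [0.3, -0.2], [0.4, -0.2], [0.6, 0.6], [2.7, 0.2], [-0.3, 0.4], [0.2, -0.4], [0.5, -0.3]]
tray [0.54263766 0.25773567 0.21600283] [[0.6, -0.3], [0.9, 0.1], [-0.1, -0.7], [-0.5, -0.7], [0.1, -0.4], [-0.6, -1.0], [0.3, -0.3], [1.4, -0.5]]
punch [ 0.539743   -0.28489998  0.        ] [[1.1, 0.2], [0.4, -2.0], [0.6, 0.8], [1.0, -1.9]]
[ 0.57266775 -0.23848269]
[ 0.58250582 -0.32432435]
[ 0.50348419 -0.32460822]
[ 0.49943439 -0.24662959]
grn [ 0.64206847 -0.29441745] [ 0.61501221 -0.27032589]
grn [ 0.64206847 -0.29441745] [ 0.62568071 -0.27859862]
jar [ 0.3524689  -0.18137112]
(540, 300, 3)
```

View pics/pq.png

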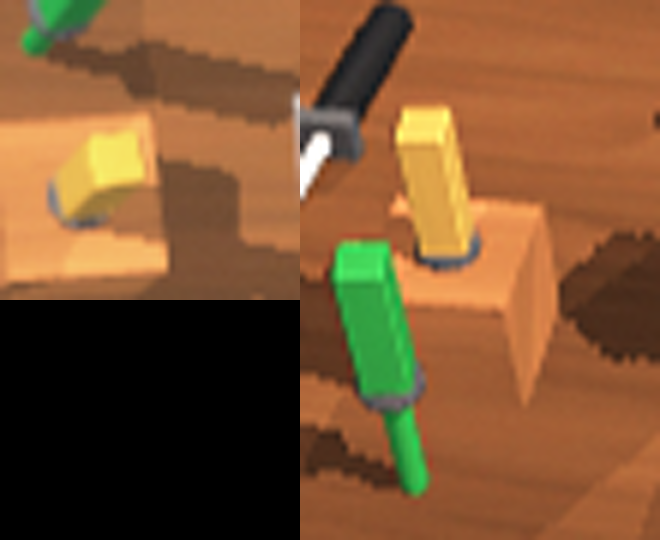

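The crops show the punch handle top at (119,157) in the top crop and (424,125) in the scene crop, with the collar at (83,194) and (447,250). The handle is about 9° off the axes, and the green look-alike stands about 85 mm beyond it.

```bash
cat >> h.py <<'E'
def down(h): # tool down, tool-x heading h deg
    h=np.radians(h); x=np.array([np.cos(h),np.sin(h),0]); z=np.array([0,0,-1.]); return np.c_[x,np.cross(z,x),z]
def plan(pos,Rt,p0=None,R0=None):
    s=bot.read_state()
    p0=s["ee_pos"] if p0 is None else np.array(p0); R0=Ro.from_quat(s["eef_rot"]).as_matrix() if R0 is None else R0
    print("slide",np.round(R0.T@(np.array(pos)-p0)*1000,1),"twist",np.round(np.degrees(Ro.from_matrix(R0.T@Rt).as_rotvec()),1))
E
python3 - <<'E'
from h import *
T=bot.capture("top");S=bot.capture("scene")
t=lambda u,v:np.array([u/6+400-.4,v/6+165-.4]); s=lambda u,v:np.array([(u-300)/6+205-.4,v/6+160-.4])
P=[(T,(0,0,152),t(119,157)),(T,(0,0,73),t(83,194)),(S,(0,0,152),s(424,125)),(S,(0,0,73),s(447,250)),
(T,(12,12,152),t(93,137)),(T,(12,-12,152),t(137,130)),(T,(-12,-12,152),t(145,180)),(T,(-12,12,152),t(103,185)),
(S,(-12,-12,152),s(400,110)),(S,(-12,12,152),s(445,107)),(S,(12,12,152),s(452,140)),(S,(12,-12,152),s(397,142))]
print("punch",*fit(P,[.55,-.25,0.1]))
G=[(S,(0,0,150),s(362,262)),(S,(0,0,2),s(415,488)),(T,(0,0,2),t(35,45))]
print("green",*fit(G,[.63,-.28,0]))
print("knife",ray(T,(325,135),.01),ray(T,(228,124),.01))
hp=np.array([.516,-.0229]);hy=.106
W=lambda l:hp+Ro.from_euler("z",hy).as_matrix()[:2,:2]@np.array(l[:2])/1000
print("tray target",W((62,-50)),"tab",W((142,-50)),"hole0",W((-30,-50)))
tp=np.array([.5426,.2577]);ty=.216;tab=tp+.08*np.array([np.cos(ty),np.sin(ty)]);print("tab now",tab)
plan([*tab,.20],down(np.degrees(ty)+90))
E
```

```text
punch [ 0.54232948 -0.28676258  0.2144044 ] [[-0.0, -0.2], [-0.2, -0.1], [-0.3, -0.4], [0.4, -0.4], [-1.3, -0.1], [0.1, -1.0], [1.2, -0.7], [-0.5, 0.5], [-0.0, -0.5], [1.0, -0.3], [-1.1, -0.4], [-0.6, -0.3]]
green [ 0.63536279 -0.28345396  0.        ] [[-0.3, -0.4], [0.3, -0.2], [-0.1, -0.5]]
knife [ 0.75337054 -0.04461831] [0.79472444 0.25032133]
tray target [ 0.58294209 -0.06605966] tab [ 0.66249307 -0.05759553] hole0 [ 0.49145846 -0.07579341]
tab now [0.620741   0.27484594]
slide [ 677.4 -719.6   31.4] twist [ -0.   -0.  -82.3]
```

>>> {"method": "arm_command", "body": {
  "commands": [
    {"slide": [42,-45,0],"twist": [0,0,0]},
    {"slide": [84,-90,0],"twist": [0,0,0]},
    {"slide": [126,-134,0],"twist": [0,0,0]},
    {"slide": [168,-179,0],"twist": [0,0,0]},
    {"slide": [210,-223,0],"twist": [0,0,0]}
  ],
  "gripper": -1,
  "squeeze": 60
}}

```text
clock: 0.92
ee_pos: [0.3532, -0.3504, 0.2316]
eef_rot: [0.985, 0.174, 0.0, 0.0]
ft_force: [1.3, -0.7, 1.3]
opening: 1.0
grip_force: 0.0
```

>>> {"method": "arm_command", "body": {
  "commands": [
    {"slide": [42,-45,0],"twist": [0,0,0]},
    {"slide": [84,-90,0],"twist": [0,0,0]},
    {"slide": [126,-134,0],"twist": [0,0,0]},
    {"slide": [168,-179,0],"twist": [0,0,0]},
    {"slide": [210,-223,0],"twist": [0,0,0]}
  ]
}}

```text
clock: 1.55
ee_pos: [0.4737, -0.069, 0.2317]
eef_rot: [0.985, 0.174, 0.0, 0.0]
ft_force: [1.3, -0.9, 0.2]
opening: 1.001
grip_force: 0.0
```

>>> {"method": "arm_command", "body": {
  "commands": [
    {"slide": [42,-45,0],"twist": [0,0,-10]},
    {"slide": [84,-90,0],"twist": [0,0,-20]},
    {"slide": [126,-134,0],"twist": [0,0,-30]},
    {"slide": [168,-179,0],"twist": [0,0,-40]},
    {"slide": [210,-223,0],"twist": [0,0,-50]}
  ]
}}

```text
clock: 2.17
ee_pos: [0.5945, 0.2124, 0.2314]
eef_rot: [0.817, 0.576, 0.0, 0.0]
ft_force: [1.2, -0.8, -0.4]
opening: 0.996
grip_force: 0.0
```

```bash
python3 - <<'E'
from h import *
s=bot.read_state();print(s["clock"],s["ee_pos"],s["eef_rot"],s["q"])
plan([.6207,.2748,.12],down(102.4))
E
```

```text
2.175 [0.59454643 0.21242373 0.23143984] [8.17167094e-01 5.76400737e-01 1.82665886e-04 3.10851246e-04] [ 0.05079037  0.47470926 -0.64774032  1.61646091  0.30707131  1.15379383
 -1.01134759]
slide [ 67.5   3.6 111.4] twist [  0.   0. -32.]
```

>>> {"method": "arm_command", "body": {
  "commands": [
    {"slide": [17,1,28],"twist": [0,0,-8]},
    {"slide": [34,2,56],"twist": [0,0,-16]},
    {"slide": [51,3,84],"twist": [0,0,-24]},
    {"slide": [67.5,3.6,111],"twist": [0,0,-32]},
    {"slide": [67.5,3.6,111],"twist": [0,0,-32]}
  ]
}}

```text
clock: 2.8
ee_pos: [0.6187, 0.2732, 0.1177]
eef_rot: [0.629, 0.778, -0.002, -0.002]
ft_force: [-0.3, -0.3, 0.8]
opening: 0.997
grip_force: 0.0
```

>>> {"method": "arm_command", "body": {
  "commands": [
    {"slide": [0,0,30],"twist": [0,0,0]},
    {"slide": [0,0,55],"twist": [0,0,0]},
    {"slide": [0,0,73],"twist": [0,0,0]},
    {"slide": [0,0,73],"twist": [0,0,0]},
    {"slide": [0,0,73],"twist": [0,0,0]}
  ]
}}

```text
clock: 3.42
ee_pos: [0.6208, 0.2735, 0.0487]
eef_rot: [0.629, 0.777, 0.001, 0.0]
ft_force: [-0.1, 0.4, -0.3]
opening: 0.997
grip_force: 0.0
```

>>> {"method": "arm_command", "body": {
  "commands": [
    {"slide": [0,0,0],"twist": [0,0,0]},
    {"slide": [0,0,0],"twist": [0,0,0]},
    {"slide": [0,0,0],"twist": [0,0,0]},
    {"slide": [0,0,0],"twist": [0,0,0]},
    {"slide": [0,0,0],"twist": [0,0,0]}
  ],
  "gripper": 1,
  "squeeze": 40
}}

```text
clock: 4.05
ee_pos: [0.6206, 0.2731, 0.0477]
eef_rot: [0.629, 0.778, 0.0, 0.0]
ft_force: [1.4, -0.8, 2.5]
opening: 0.132
grip_force: 39.6
```

>>> {"method": "arm_command", "body": {
  "commands": [
    {"slide": [0,0,0],"twist": [0,0,0]},
    {"slide": [0,0,0],"twist": [0,0,0]},
    {"slide": [0,0,0],"twist": [0,0,0]},
    {"slide": [0,0,0],"twist": [0,0,0]},
    {"slide": [0,0,0],"twist": [0,0,0]}
  ]
}}

```text
clock: 4.68
ee_pos: [0.6207, 0.2731, 0.0477]
eef_rot: [0.629, 0.778, 0.0, 0.0]
ft_force: [2.7, -0.1, 4.3]
opening: 0.136
grip_force: 39.9
```

```bash
python3 - <<'E'
from h import *
s=bot.read_state();print(s["clock"],s["ee_pos"],s["eef_rot"],s["q"],s["opening"],s["ft_force"])
p=s["ee_pos"]
plan([.6625,-.0576,p[2]],down(96.1))
plan([.6625,.15,p[2]],down(102.4))
E
```

```text
4.675 [0.62066979 0.27312278 0.04767436] [6.28728410e-01 7.77624742e-01 4.38825654e-04 3.93017569e-04] [-0.04048043  0.76165103 -0.66303466  1.64599492  0.55884192  0.93051114
 -0.7009754 ] 0.13558956952389284 [ 2.6871825  -0.13254303  4.33841522]
slide [-332.1  -28.4   -0. ] twist [ 0.1 -0.   6. ]
slide [-129.2   15.1    0. ] twist [ 0.1  0.  -0.3]
```

>>> {"method": "arm_command", "body": {
  "commands": [
    {"slide": [-33,3,0],"twist": [0,0,2]},
    {"slide": [-66,3,0],"twist": [0,0,4]},
    {"slide": [-100,1,0],"twist": [0,0,6]},
    {"slide": [-133,-4,0],"twist": [0,0,6]},
    {"slide": [-166,-10,0],"twist": [0,0,6]}
  ]
}}

```text
clock: 5.3
ee_pos: [0.6444, 0.1114, 0.0478]
eef_rot: [0.668, 0.744, 0.002, -0.002]
ft_force: [0.2, 4.9, 3.8]
opening: 0.137
grip_force: 39.9
```

```bash
python3 - <<'E'
from h import *
s=bot.read_state();print(s["clock"],s["ee_pos"],s["opening"],s["ft_force"])
plan([.6625,-.0576,.0477],down(96.1))
E
```

```text
5.3 [0.64437316 0.11142639 0.04781827] 0.13655945849973083 [0.1523916  4.93581839 3.76699197]
slide [-1.7e+02 -1.0e-01 -7.0e-01] twist [ 0.  -0.3  0.1]
```

>>> {"method": "arm_command", "body": {
  "commands": [
    {"slide": [-40,0,0],"twist": [0,0,0]},
    {"slide": [-80,0,0],"twist": [0,0,0]},
    {"slide": [-120,0,0],"twist": [0,0,0]},
    {"slide": [-150,0,0],"twist": [0,0,0]},
    {"slide": [-167,0,0],"twist": [0,0,0]}
  ]
}}

```text
clock: 5.92
ee_pos: [0.6625, -0.0554, 0.0478]
eef_rot: [0.669, 0.743, 0.002, -0.002]
ft_force: [-0.9, 6.3, 5.4]
opening: 0.135
grip_force: 40.3
```

>>> {"method": "arm_command", "body": {
  "commands": [
    {"slide": [0,0,0],"twist": [0,0,0]},
    {"slide": [0,0,0],"twist": [0,0,0]},
    {"slide": [0,0,0],"twist": [0,0,0]},
    {"slide": [0,0,0],"twist": [0,0,0]},
    {"slide": [0,0,0],"twist": [0,0,0]}
  ],
  "gripper": -1
}}

```text
clock: 6.55
ee_pos: [0.6628, -0.057, 0.0473]
eef_rot: [0.668, 0.744, -0.0, -0.0]
ft_force: [-1.3, -0.2, -0.4]
opening: 1.0
grip_force: 0.0
```

>>> {"method": "arm_command", "body": {
  "commands": [
    {"slide": [0,0,-40],"twist": [0,0,0]},
    {"slide": [0,0,-80],"twist": [0,0,0]},
    {"slide": [0,0,-130],"twist": [0,0,0]},
    {"slide": [0,0,-180],"twist": [0,0,0]},
    {"slide": [0,0,-205],"twist": [0,0,0]}
  ]
}}

```text
clock: 7.18
ee_pos: [0.6639, -0.0568, 0.2559]
eef_rot: [0.668, 0.744, 0.001, 0.002]
ft_force: [0.4, 0.7, -0.3]
opening: 1.001
grip_force: 0.0
```

```bash
python3 - <<'E'
from h import *
s=bot.read_state();print(s["clock"],s["ee_pos"],s["opening"],s["q"])
S=bot.capture("scene");cv2.imwrite("pics/s2.png",cv2.resize(S["img"][130:280,195:395],None,fx=4,fy=4,interpolation=cv2.INTER_CUBIC))
plan([.5423,-.2868,.25],down(12.3))
E
```

```text
7.175 [ 0.66385948 -0.05675027  0.25592734] 1.0008467157846026 [ 0.52007472  0.53937979 -0.75156958  1.4987609   0.37966537  1.2485102
 -0.17313925]
slide [-215.8 -146.5    7.6] twist [ 0.5 -0.3 83.8]
```

View pics/s2.png

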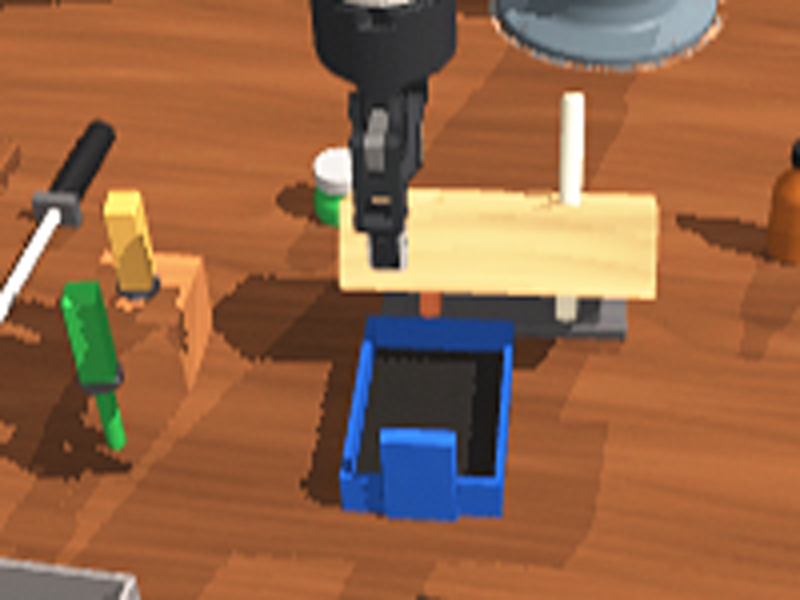

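The tray sits under the slab in line with the red stub's foot at (430,305). Its rear rim is at (368,320)–(514,320) and its tab at (418,475), and the punch stands at (130,240).

```bash
python3 - <<'E'
from h import *
plan([.5423,-.2868,.19],down(102.3))
S=bot.capture("scene");s=lambda u,v:np.array([u/4+195-.4,v/4+130-.4])
print("tray",*fit([(S,(-80,-55,35),s(368,320)),(S,(-80,55,35),s(514,320)),(S,(80,-55,35),s(342,476)),(S,(80,55,35),s(502,486))],[.58,-.06,.1]))
E
```

```text
slide [-215.8 -147.    67.6] twist [ 0.5  0.1 -6.2]
tray [ 0.58406749 -0.06184974  0.10734507] [[-0.0, -0.9], [0.1, 0.2], [-0.3, 0.7], [0.3, -0.3]]
```

>>> {"method": "arm_command", "body": {
  "commands": [
    {"slide": [-45,-30,0],"twist": [0,0,-2]},
    {"slide": [-90,-60,0],"twist": [0,0,-4]},
    {"slide": [-135,-92,10],"twist": [0,0,-6]},
    {"slide": [-180,-122,30],"twist": [0,0,-6.2]},
    {"slide": [-216,-147,66],"twist": [0,0,-6.2]}
  ]
}}

```text
clock: 7.9
ee_pos: [0.5384, -0.2903, 0.1854]
eef_rot: [0.628, 0.778, -0.0, 0.001]
ft_force: [-0.7, -0.1, 0.3]
opening: 1.0
grip_force: 0.0
```

>>> {"method": "arm_command", "body": {
  "commands": [
    {"slide": [0,0,0],"twist": [0,0,0]},
    {"slide": [0,0,30],"twist": [0,0,0]},
    {"slide": [0,0,60],"twist": [0,0,0]},
    {"slide": [0,0,89],"twist": [0,0,0]},
    {"slide": [0,0,89],"twist": [0,0,0]}
  ]
}}

```text
clock: 8.52
ee_pos: [0.5383, -0.2859, 0.095]
eef_rot: [0.627, 0.779, -0.0, -0.003]
ft_force: [0.6, 0.3, 1.2]
opening: 0.999
grip_force: 0.0
```

```bash
python3 - <<'E'
from h import *
s=bot.read_state();print(s["clock"],s["ee_pos"],s["ft_force"],s["q"])
plan([.5423,-.2868,.101],down(102.3))
a=bot.capture("scene")["img"][110:260,170:310];b=bot.capture("top")["img"][130:280,360:500]
cv2.imwrite("pics/g1.png",cv2.resize(np.hstack([a,b]),None,fx=2.8,fy=2.8,interpolation=cv2.INTER_CUBIC))
E
```

```text
8.525 [ 0.53831094 -0.28592219  0.09497443] [0.55314615 0.2586666  1.23751625] [ 0.91200113  0.61253489 -0.68851688  1.7875759   0.47520577  0.91979362
  0.23167835]
slide [-1.7  3.7 -6. ] twist [-0.2 -0.2  0.1]
```

View pics/g1.png

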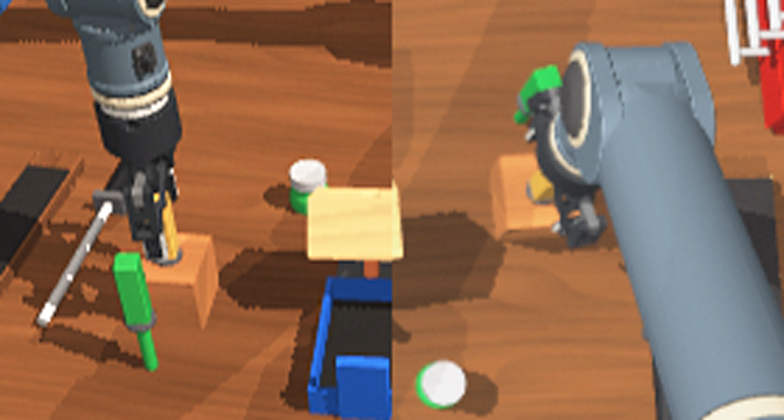

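The gripper straddles the handle, which is at (168,235) in the scene half with a finger at (150,240), and the green look-alike at (135,300) is clear.

>>> {"method": "arm_command", "body": {
  "commands": [
    {"slide": [-1.5,3.5,-5],"twist": [0,0,0]},
    {"slide": [-1.5,3.5,-5],"twist": [0,0,0]},
    {"slide": [-1.5,3.5,-5],"twist": [0,0,0]},
    {"slide": [-1.5,3.5,-5],"twist": [0,0,0]},
    {"slide": [-1.5,3.5,-5],"twist": [0,0,0]}
  ]
}}

```text
clock: 9.25
ee_pos: [0.5433, -0.2885, 0.1023]
eef_rot: [0.627, 0.779, -0.0, -0.0]
ft_force: [0.2, 0.5, 0.1]
opening: 0.998
grip_force: 0.0
```

>>> {"method": "arm_command", "body": {
  "commands": [
    {"slide": [0,0,0],"twist": [0,0,0]},
    {"slide": [0,0,0],"twist": [0,0,0]},
    {"slide": [0,0,0],"twist": [0,0,0]},
    {"slide": [0,0,0],"twist": [0,0,0]},
    {"slide": [0,0,0],"twist": [0,0,0]}
  ],
  "gripper": 1,
  "squeeze": 80
}}

```text
clock: 9.88
ee_pos: [0.5431, -0.2886, 0.1023]
eef_rot: [0.627, 0.779, -0.0, -0.0]
ft_force: [-0.4, 0.4, 1.0]
opening: 0.273
grip_force: 78.0
```

>>> {"method": "arm_command", "body": {
  "commands": [
    {"slide": [0,0,0],"twist": [0,0,0]},
    {"slide": [0,0,0],"twist": [0,0,0]},
    {"slide": [0,0,0],"twist": [0,0,0]},
    {"slide": [0,0,0],"twist": [0,0,0]},
    {"slide": [0,0,0],"twist": [0,0,0]}
  ]
}}

```text
clock: 10.5
ee_pos: [0.5432, -0.2886, 0.1023]
eef_rot: [0.627, 0.779, -0.0, -0.0]
ft_force: [-1.9, -0.2, 2.1]
opening: 0.273
grip_force: 78.2
```

>>> {"method": "arm_command", "body": {
  "commands": [
    {"slide": [0,0,-20],"twist": [0,0,0]},
    {"slide": [0,0,-45],"twist": [0,0,0]},
    {"slide": [0,0,-80],"twist": [0,0,0]},
    {"slide": [0,0,-120],"twist": [0,0,0]},
    {"slide": [0,0,-160],"twist": [0,0,0]}
  ]
}}

```text
clock: 11.12
ee_pos: [0.5438, -0.2878, 0.2646]
eef_rot: [0.627, 0.779, 0.001, 0.001]
ft_force: [0.2, 0.2, -3.1]
opening: 0.277
grip_force: 78.3
```

```bash
cat >> h.py <<'E'
HY=.106; DZ=Ro.from_euler("z",HY).apply([.5,0,-.8660254]); HX=Ro.from_euler("z",HY).apply([0,1,0])
RT=np.c_[HX,np.cross(DZ,HX),DZ]; HOLE=np.array([.4915,-.0758,.140])
def tip(): 
    s=bot.read_state(); return s["ee_pos"]+Ro.from_quat(s["eef_rot"]).apply([0,0,.1003])
E
python3 - <<'E'
from h import *
p=HOLE-DZ*.160;print(p); plan(p,RT)
E
```

```text
[ 0.41194902 -0.08426413  0.27856406]
slide [227.  -85.3 -14.2] twist [-29.9  -1.6   6.1]
```

>>> {"method": "arm_command", "body": {
  "commands": [
    {"slide": [25,-10,-40],"twist": [-6,0,1]},
    {"slide": [80,-30,-50],"twist": [-14,-0.7,3]},
    {"slide": [135,-50,-40],"twist": [-22,-1.2,5]},
    {"slide": [185,-70,-25],"twist": [-30,-1.6,6]},
    {"slide": [227,-85,-14],"twist": [-30,-1.6,6]}
  ]
}}

```text
clock: 11.75
ee_pos: [0.4138, -0.0864, 0.2778]
eef_rot: [0.645, 0.718, 0.193, 0.176]
ft_force: [-0.8, 3.3, -2.9]
opening: 0.27
grip_force: 79.8
```

>>> {"method": "arm_command", "body": {
  "commands": [
    {"slide": [0,0,0],"twist": [0,0,0]},
    {"slide": [0,0,0],"twist": [0,0,0]},
    {"slide": [0,0,0],"twist": [0,0,0]},
    {"slide": [0,0,0],"twist": [0,0,0]},
    {"slide": [0,0,0],"twist": [0,0,0]}
  ]
}}

```text
clock: 12.38
ee_pos: [0.4142, -0.0873, 0.2773]
eef_rot: [0.645, 0.719, 0.194, 0.173]
ft_force: [0.4, -0.3, -3.1]
opening: 0.269
grip_force: 79.6
```

```bash
python3 - <<'E'
from h import *
s=bot.read_state();print(s["clock"],s["ee_pos"],s["ft_force"],s["q"],tip())
plan(HOLE-DZ*.1203,RT)
E
```

```text
12.375 [ 0.41421706 -0.08734286  0.27732049] [ 0.43621561 -0.30237285 -3.13818678] [ 1.33507442 -0.2819228  -0.86155859  2.28798851 -0.77680366  0.71777152
  1.07007361] [ 0.46415901 -0.08177355  0.19051684]
slide [ 3.2 -1.1 37.7] twist [ 0.1 -0.1  0. ]
```

>>> {"method": "arm_command", "body": {
  "commands": [
    {"slide": [1,0,10],"twist": [0,0,0]},
    {"slide": [2,-0.5,20],"twist": [0,0,0]},
    {"slide": [3,-1,30],"twist": [0,0,0]},
    {"slide": [3,-1,38],"twist": [0,0,0]},
    {"slide": [3,-1,38],"twist": [0,0,0]}
  ]
}}

```text
clock: 13.0
ee_pos: [0.4314, -0.082, 0.2433]
eef_rot: [0.645, 0.719, 0.193, 0.172]
ft_force: [-0.2, -0.3, -2.7]
opening: 0.272
grip_force: 79.7
```

```bash
python3 - <<'E'
from h import *
s=bot.read_state();print(s["clock"],s["ee_pos"],s["ft_force"],tip())
plan(HOLE-DZ*.1203,RT)
T=bot.capture("top");S=bot.capture("scene")
print("tip exp",proj(T,tip()),proj(S,tip()),"hole",proj(T,HOLE),proj(S,HOLE))
b=T["img"][185:245,285:365];a=S["img"][130:190,265:345]
cv2.imwrite("pics/i1.png",cv2.resize(np.hstack([a,b]),None,fx=5,fy=5,interpolation=cv2.INTER_CUBIC))
E
```

```text
13.0 [ 0.43135043 -0.0819509   0.24332648] [-0.197099   -0.2773319  -2.72216351] [ 0.48120612 -0.07636259  0.15647447]
slide [-0.2  0.7 -0.6] twist [ 0.  -0.2  0. ]
tip exp [341.10591281 214.5950369 ] [302.72587603 172.18966269] hole [340.23915053 211.94176848] [302.62172469 179.13080501]
```

View pics/i1.png

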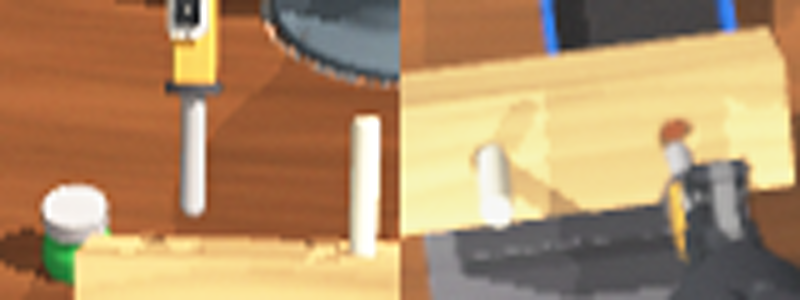

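Scene half: the tip is at (193,213), as predicted. Top half: the tip at (680,147) lines up with the red hole at (676,131), so I'm going in gently.

>>> {"method": "arm_command", "body": {
  "commands": [
    {"slide": [0,0.5,5],"twist": [0,0,0]},
    {"slide": [0,0.5,10],"twist": [0,0,0]},
    {"slide": [0,0.5,15],"twist": [0,0,0]},
    {"slide": [0,0.5,19],"twist": [0,0,0]},
    {"slide": [0,0.5,22],"twist": [0,0,0]}
  ]
}}

```text
clock: 13.72
ee_pos: [0.4427, -0.0808, 0.2246]
eef_rot: [0.645, 0.719, 0.193, 0.173]
ft_force: [0.1, -1.2, -2.0]
opening: 0.27
grip_force: 79.7
```

>>> {"method": "arm_command", "body": {
  "commands": [
    {"slide": [0,0,1],"twist": [0,0,0]},
    {"slide": [0,0,2],"twist": [0,0,0]},
    {"slide": [0,0,3],"twist": [0,0,0]},
    {"slide": [0,0,4],"twist": [0,0,0]},
    {"slide": [0,0,5],"twist": [0,0,0]}
  ]
}}

```text
clock: 14.35
ee_pos: [0.4452, -0.0807, 0.2206]
eef_rot: [0.645, 0.719, 0.193, 0.173]
ft_force: [0.3, 0.2, -2.7]
opening: 0.269
grip_force: 79.7
```

```bash
python3 - <<'E'
from h import *
s=bot.read_state();R=Ro.from_quat(s["eef_rot"]);print(s["clock"],s["ft_force"],"tool f",R.inv().apply(s["ft_force"]),"depth",(tip()-HOLE)@RT)
plan(HOLE-DZ*.1003,RT)
E
```

```text
14.35 [ 0.29787451  0.21461742 -2.71372237] tool f [ 0.18175906 -1.08198344  2.50905449] depth [1.07823998e-04 1.79216458e-05 7.25779761e-03]
slide [-0.   0.  -7.3] twist [ 0.  -0.   0.1]
```

>>> {"method": "arm_command", "body": {
  "commands": [
    {"slide": [0,0,1.5],"twist": [0,0,0]},
    {"slide": [0,0,3],"twist": [0,0,0]},
    {"slide": [0,0,4.5],"twist": [0,0,0]},
    {"slide": [0,0,6],"twist": [0,0,0]},
    {"slide": [0,0,7.5],"twist": [0,0,0]}
  ]
}}

```text
clock: 14.98
ee_pos: [0.449, -0.0803, 0.214]
eef_rot: [0.645, 0.719, 0.193, 0.173]
ft_force: [-1.0, -0.5, -2.5]
opening: 0.269
grip_force: 79.7
```

>>> {"method": "arm_command", "body": {
  "commands": [
    {"slide": [0,0,2],"twist": [0,0,0]},
    {"slide": [0,0,4],"twist": [0,0,0]},
    {"slide": [0,0,6],"twist": [0,0,0]},
    {"slide": [0,0,8],"twist": [0,0,0]},
    {"slide": [0,0,10],"twist": [0,0,0]}
  ]
}}

```text
clock: 15.6
ee_pos: [0.4541, -0.0798, 0.2056]
eef_rot: [0.645, 0.719, 0.193, 0.173]
ft_force: [-5.1, -0.8, 4.4]
opening: 0.272
grip_force: 81.0
```

```bash
python3 - <<'E'
from h import *
s=bot.read_state();R=Ro.from_quat(s["eef_rot"]);print(s["clock"],"tool f",R.inv().apply(s["ft_force"]),"depth",(tip()-HOLE)@RT)
E
```

```text
15.6 tool f [-0.27806472 -2.2490603  -6.37120107] depth [4.52919938e-05 2.92002967e-04 2.47291352e-02]
```

>>> {"method": "arm_command", "body": {
  "commands": [
    {"slide": [0,0,2.5],"twist": [0,0,0]},
    {"slide": [0,0,5],"twist": [0,0,0]},
    {"slide": [0,0,7.5],"twist": [0,0,0]},
    {"slide": [0,0,10],"twist": [0,0,0]},
    {"slide": [0,0,12],"twist": [0,0,0]}
  ]
}}

```text
clock: 16.23
ee_pos: [0.46, -0.0791, 0.1949]
eef_rot: [0.645, 0.719, 0.193, 0.173]
ft_force: [-0.1, -1.0, -0.5]
opening: 0.269
grip_force: 80.4
```

>>> {"method": "arm_command", "body": {
  "commands": [
    {"slide": [0,0,2],"twist": [0,0,0]},
    {"slide": [0,0,4],"twist": [0,0,0]},
    {"slide": [0,0,6],"twist": [0,0,0]},
    {"slide": [0,0,8],"twist": [0,0,0]},
    {"slide": [0,0,10],"twist": [0,0,0]}
  ]
}}

```text
clock: 16.85
ee_pos: [0.4649, -0.0786, 0.1863]
eef_rot: [0.645, 0.719, 0.193, 0.173]
ft_force: [0.3, -1.4, -2.5]
opening: 0.273
grip_force: 80.3
```

```bash
python3 - <<'E'
from h import *
s=bot.read_state();R=Ro.from_quat(s["eef_rot"]);print(s["clock"],"tool f",R.inv().apply(s["ft_force"]),"depth",(tip()-HOLE)@RT)
S=bot.capture("scene");cv2.imwrite("pics/s3.png",cv2.resize(S["img"][140:270,245:365],None,fx=4.5,fy=4.5,interpolation=cv2.INTER_CUBIC))
E
```

```text
16.85 tool f [-1.46635055 -1.12136158  2.23001212] depth [1.29565988e-04 3.61125634e-05 4.68530762e-02]
```

View pics/s3.png

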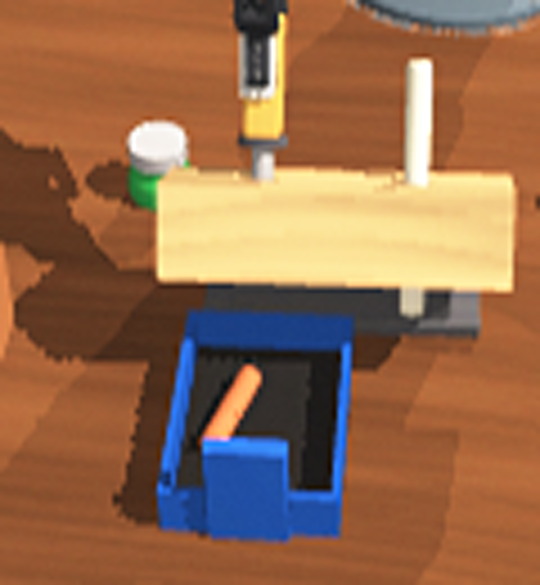

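The stub lies in the tray at (232,405), and the white rod is still in place. I'll withdraw the punch.

>>> {"method": "arm_command", "body": {
  "commands": [
    {"slide": [0,0,-10],"twist": [0,0,0]},
    {"slide": [0,0,-30],"twist": [0,0,0]},
    {"slide": [0,0,-55],"twist": [0,0,0]},
    {"slide": [0,0,-80],"twist": [0,0,0]},
    {"slide": [0,0,-100],"twist": [0,0,0]}
  ]
}}

```text
clock: 17.52
ee_pos: [0.4144, -0.0838, 0.2735]
eef_rot: [0.645, 0.719, 0.192, 0.174]
ft_force: [0.9, 0.6, -3.1]
opening: 0.27
grip_force: 79.9
```

```bash
python3 - <<'E'
from h import *
print((tip()-HOLE)@RT)
plan([.5432,-.2886,.255],down(102.3))
E
```

```text
[ 0.00010082 -0.00036158 -0.05409124]
slide [-217.4   82.3   69.6] twist [30.   1.7 -6. ]
```

>>> {"method": "arm_command", "body": {
  "commands": [
    {"slide": [-50,26,0],"twist": [3,0.2,0]},
    {"slide": [-100,47,15],"twist": [10,0.5,-2]},
    {"slide": [-145,65,35],"twist": [18,1,-4]},
    {"slide": [-190,77,55],"twist": [25,1.4,-5]},
    {"slide": [-217,82,69],"twist": [30,1.7,-6]}
  ]
}}

```text
clock: 18.15
ee_pos: [0.5094, -0.2381, 0.2645]
eef_rot: [0.628, 0.778, -0.002, -0.001]
ft_force: [-0.8, -0.7, -0.0]
opening: 0.271
grip_force: 80.0
```

>>> {"method": "arm_command", "body": {
  "commands": [
    {"slide": [0,0,0],"twist": [0,0,0]},
    {"slide": [0,0,0],"twist": [0,0,0]},
    {"slide": [0,0,0],"twist": [0,0,0]},
    {"slide": [0,0,0],"twist": [0,0,0]},
    {"slide": [0,0,0],"twist": [0,0,0]}
  ]
}}

```text
clock: 18.77
ee_pos: [0.508, -0.2363, 0.2658]
eef_rot: [0.628, 0.778, 0.0, 0.001]
ft_force: [-0.1, 0.0, -2.0]
opening: 0.27
grip_force: 80.4
```

```bash
python3 - <<'E'
from h import *
s=bot.read_state();print(s["ee_pos"],tip())
plan([.5432,-.2886,.185],down(102.3))
E
```

```text
[ 0.50801234 -0.23630063  0.26583981] [ 0.50820632 -0.23634573  0.16554001]
slide [-58.5  23.2  80.9] twist [ 0.1  0.  -0.1]
```

>>> {"method": "arm_command", "body": {
  "commands": [
    {"slide": [-25,10,10],"twist": [0,0,0]},
    {"slide": [-50,20,30],"twist": [0,0,0]},
    {"slide": [-58.5,23.2,60],"twist": [0,0,0]},
    {"slide": [-58.5,23.2,80],"twist": [0,0,0]},
    {"slide": [-58.5,23.2,80],"twist": [0,0,0]}
  ]
}}

```text
clock: 19.4
ee_pos: [0.5427, -0.2871, 0.1834]
eef_rot: [0.627, 0.779, 0.001, -0.002]
ft_force: [-0.8, -0.2, -2.9]
opening: 0.271
grip_force: 80.5
```

```bash
python3 - <<'E'
from h import *
s=bot.read_state();print(s["ee_pos"],tip(),s["eef_rot"])
plan([.5432,-.2886,.155],down(102.3))
E
```

```text
[ 0.54265198 -0.28709069  0.18342001] [ 0.54245789 -0.28675443  0.08312076] [ 6.26974593e-01  7.79037299e-01  6.99251717e-04 -1.80474619e-03]
slide [-1.7  0.2 28.4] twist [-0.1 -0.2  0. ]
```

>>> {"method": "arm_command", "body": {
  "commands": [
    {"slide": [-1,0,0],"twist": [0,0,0]},
    {"slide": [-1,0,5],"twist": [0,0,0]},
    {"slide": [-1,0,11],"twist": [0,0,0]},
    {"slide": [-1,0,17],"twist": [0,0,0]},
    {"slide": [-1,0,23],"twist": [0,0,0]}
  ]
}}

```text
clock: 20.02
ee_pos: [0.5442, -0.2885, 0.1611]
eef_rot: [0.627, 0.779, 0.001, -0.0]
ft_force: [-0.2, 0.1, -2.1]
opening: 0.27
grip_force: 80.5
```

```bash
python3 - <<'E'
from h import *
s=bot.read_state();print(s["clock"],s["ee_pos"],tip(),s["ft_force"])
plan([.5432,-.2886,.103],down(102.3))
E
```

```text
20.025 [ 0.54422817 -0.28851293  0.16107328] [ 0.54429609 -0.28828026  0.06077357] [-0.22858683  0.09111299 -2.11366979]
slide [ 0.  -1.1 58.1] twist [ 0.1 -0.1  0. ]
```

Inside the stand mouth with no contact force; continue down.

>>> {"method": "arm_command", "body": {
  "commands": [
    {"slide": [0,-1,8],"twist": [0,0,0]},
    {"slide": [0,-1,18],"twist": [0,0,0]},
    {"slide": [0,-1,28],"twist": [0,0,0]},
    {"slide": [0,-1,38],"twist": [0,0,0]},
    {"slide": [0,-1,46],"twist": [0,0,0]}
  ]
}}

```text
clock: 20.65
ee_pos: [0.5432, -0.2886, 0.1147]
eef_rot: [0.627, 0.779, 0.001, -0.001]
ft_force: [-0.4, -0.3, -1.7]
opening: 0.271
grip_force: 80.5
```

>>> {"method": "arm_command", "body": {
  "commands": [
    {"slide": [0,0,3],"twist": [0,0,0]},
    {"slide": [0,0,6],"twist": [0,0,0]},
    {"slide": [0,0,8],"twist": [0,0,0]},
    {"slide": [0,0,10],"twist": [0,0,0]},
    {"slide": [0,0,10],"twist": [0,0,0]}
  ]
}}

```text
clock: 21.28
ee_pos: [0.5433, -0.2887, 0.1055]
eef_rot: [0.627, 0.779, 0.001, -0.0]
ft_force: [0.1, 1.2, -1.6]
opening: 0.27
grip_force: 80.5
```

>>> {"method": "arm_command", "body": {
  "commands": [
    {"slide": [0,0,1],"twist": [0,0,0]},
    {"slide": [0,0,2],"twist": [0,0,0]},
    {"slide": [0,0,2.5],"twist": [0,0,0]},
    {"slide": [0,0,2.5],"twist": [0,0,0]},
    {"slide": [0,0,2.5],"twist": [0,0,0]}
  ]
}}

```text
clock: 21.9
ee_pos: [0.5434, -0.2886, 0.1031]
eef_rot: [0.627, 0.779, 0.001, -0.0]
ft_force: [0.3, 0.4, -2.8]
opening: 0.273
grip_force: 80.5
```

>>> {"method": "arm_command", "body": {
  "commands": [
    {"slide": [0,0,0],"twist": [0,0,0]},
    {"slide": [0,0,0],"twist": [0,0,0]},
    {"slide": [0,0,0],"twist": [0,0,0]},
    {"slide": [0,0,0],"twist": [0,0,0]},
    {"slide": [0,0,0],"twist": [0,0,0]}
  ],
  "gripper": -1
}}

```text
clock: 22.52
ee_pos: [0.5434, -0.2886, 0.1031]
eef_rot: [0.627, 0.779, 0.001, -0.0]
ft_force: [-1.0, 0.1, 0.8]
opening: 1.003
grip_force: 0.0
```

>>> {"method": "arm_command", "body": {
  "commands": [
    {"slide": [0,0,-20],"twist": [0,0,0]},
    {"slide": [0,0,-50],"twist": [0,0,0]},
    {"slide": [0,0,-90],"twist": [0,0,0]},
    {"slide": [0,0,-130],"twist": [0,0,0]},
    {"slide": [0,0,-160],"twist": [0,0,0]}
  ]
}}

```text
clock: 23.15
ee_pos: [0.544, -0.2886, 0.2667]
eef_rot: [0.627, 0.779, 0.002, 0.001]
ft_force: [0.3, -0.8, 0.6]
opening: 0.999
grip_force: 0.0
```

```bash
python3 - <<'E'
from h import *
print(bot.read_state()["clock"])
S=bot.capture("scene");cv2.imwrite("pics/s4.png",cv2.resize(S["img"][140:270,195:365],None,fx=4.5,fy=4.5,interpolation=cv2.INTER_CUBIC))
E
```

```text
23.15
```

View pics/s4.png

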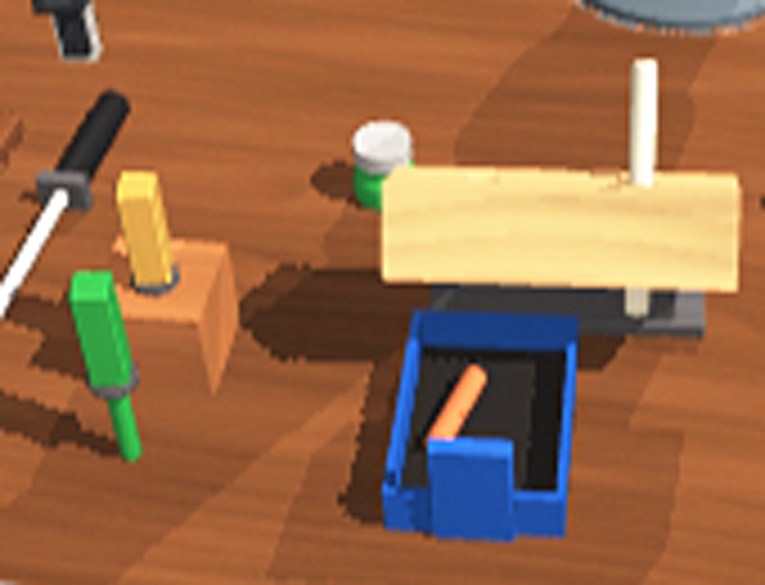

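The punch is seated in its stand (collar at (155,280)), the stub is in the tray at (458,405), and the rod is in its hole. The gripper is clear of everything.

```bash
python3 -c "
from rig import bot
print(bot.job_done())"
```

```text
the job is handed in; nothing more can be done
None
```

I handed the job in at about 23 s: the stub is in the tray under the holder, the punch is back home in its stand, and the white rod and everything else look undisturbed in the last picture; no verdict came back.

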